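Rack the last arched stone and lock it in

ROBOT

A 6-joint arm with a two-finger parallel gripper is mounted at the origin on the work surface. World frame = base frame: x ahead of the robot, y to its left, z up, the work surface at z = 0. Lengths are in m, angles in rad, forces in N, time in s.
With the tool pointing down it reaches from about 0.35 to 0.775 m from the base axis. Payload 7.3 kg.
Tool frame: the origin (TCP) lies midway between the tips of the shut fingers; the grasp point (between the pads) lies grasp_offset behind it (grasp_offset is the distance from the TCP to the grasp point, in m); z points along the fingers, y is the line along which they close (so a half turn about z gives the same grasp; the last joint's range is limited). The gripper opens to 92 mm and grips with 3 to 60 N. Pads are 19 mm wide; open, the fingers measure 130 mm over their backs; the gripper's body (75 mm by 190 mm) begins 47 mm behind the grasp point.
Start: joints at [-1.387, 0.342, 1.524, -0, 1.275, -0.146], TCP at [0.17, -0.497, 0.227] pointing down, gripper open.
Joint ranges: [-2.53, 2.53], [-0.77, 2.02], [0.04, 2.7], [-1, 4.14], [0.28, 2.66], [-3.11, 3.11]. Speed limits (rad/s): [2.57, 2.57, 3.14, 3.14, 3.14, 3.14].

INTERFACE

Orientations are given as [roll, pitch, yaw] about the fixed x, y, z axes, in that order (R = Rz(yaw) Ry(pitch) Rx(roll)).
In Python, from cell import * gives the robot as it stands.
- The arm moves only by the tool step_arm, never from a script. Its argument "plan" is a list of rows, each a list of 5 numbers: the closure, from -1 (fully open) to 1 (shut), then the shift along the tool's x, y, z in m, then the turn about the tool's z in rad. In form: [[hand, x, y, z, twist], ...]. A call has 1 to 20 rows; each row is the pose to reach, as a shift and turn from the pose commanded when the call began, along the tool's axes at that moment; what a row does not reach only later rows make up. A row lasts 1/8 s, in which the tool goes at most 62.5 mm and 10.7 degrees, less where a joint would pass 70% of its speed; a pose out of reach is approached as far as the arm can. A call with a gripper value outside its range is refused whole. The fingers move at their own pace and stop on an object; "grip_force" is the grip in N (left out, the last holds). Time passes only in rows, so rows that repeat a pose let the fingers close. It gives the time, the measured TCP pose, the force, the opening and the grip force at its end, in the units of the state.
- observe(): the state, without advancing time (a new reading comes with each control period).
- read_camera(name): name is "side" or "top" or "wrist"; returns a dict with "img" (400x640x3 uint8, red, green, blue), "range_z" (400x640 float32, m along the optical axis (not along the pixel's ray), 0 where there is no reading), "fx", "fy", "cx", "cy" (pixels), "R" (3x3) and "t" (3): a world point X has camera coordinates R X + t; the wrist camera has in their place "T_tool_cam" (4x4, takes a point from camera to tool coordinates, whose origin is the TCP and whose axes are the flange's). Camera axes: x right, y down, z forward; pixel columns grow to the right and rows downward; lengths in m; the calibration is good to about 2 mm. The wrist camera is an equidistant fisheye: a pixel r from the principal point sees the ray r / f radians off the axis. A picture is of the moment at which its call begins: read the wrist's pose just before it.
- hand_in(): hands the job in; it is judged then, once.
The state is a dict: "time": time; "qpos": joint angles; "qvel": joint speeds; "joint_efforts": joint torques, N m; "tool_pos": TCP position; "tool_rot": TCP orientation; "contact_force": force on the tool from outside, world axes, zero at the start; "torque": the same for the moment, N m; "opening": finger opening in m; "grip_force": force on a finger pad.
Only numpy, scipy, OpenCV 4.12 (cv2) and the standard library are available. Lean on these libraries where they do the work, as an engineer would, in place of code of your own. Each camera call takes 0.05 s, during which the arm holds its last target. There are 200 camera calls.

TASK

Two of the three bays of the wooden rack already hold an arched stone; the spare arched stone lies out on the bench. Slide it along the bench without lifting it, arched end first, into the empty bay until it is fully home against the back board, and only then swing that bay's own steel hold-down bar fully shut over it. Leave the square-ended stone, the two stored stones, the other two bars and all the tools, pots and offcuts where they are.

Things in the scene. Friction and masses are not known exactly. Their poses are not given: they have to be found in the camera images.
- stone: the spare arched stone, pale limestone, 0.5 to 0.9 kg, 100 mm long, 80 mm wide, 40 mm thick, one end half round (radius 40). Origin on its underside at the centre of the half circle; +x points to the apex (40 mm away), the flat foot face is at x = -60 mm, the straight sides y = +-40 mm run from x = -60 to 0. Starts before the left or right end of the rack
- square_stone: limestone block with both ends square, 100 x 80 x 40 mm, lying on the bench; origin at the centre of its underside, x along its length. Not to be moved
- stored_a: an arched stone like the spare one (same shape and axes), already home in one of the bays
- stored_b: the other stored arched stone (same shape and axes), already home in another of the bays
- rack: fixed wooden rack: three floorless bays side by side, 86 mm wide, open to the robot. Origin at bench level, middle of the mouth plane; +x points into the bays, +y left. Four dividers 16 mm thick, 30 high, rounded fronts, x = 0 to 60 mm, centred at y = +-51 and +-153; back board face at x = 60 (20 thick, 42 high). A stone that is home sticks 40 mm out of the mouth
- bay1 (a point): left bay (rack y = +102 mm): the point at bench level where the origin of a stone that is fully home lies; axes as the rack's
- bay2 (a point): middle bay (rack y = 0), the same point
- bay3 (a point): right bay (rack y = -102 mm), the same point
- bar1 (a joint): angle of the left bay's bar: flat steel, 16 mm wide, 44 to 52 mm above the bench, swinging level about an upright pivot on the divider at the RIGHT (-y) of that bay. 0: shut at its stop, pointing to rack +y over the stone; 1.57: open, to rack +x along the divider; direction in rack axes (sin q, cos q). Stays where left; about 2 N at the post moves it
- bar2 (a joint): angle of the middle bay's bar: flat steel, 16 mm wide, 44 to 52 mm above the bench, swinging level about an upright pivot on the divider at the RIGHT (-y) of that bay. 0: shut at its stop, pointing to rack +y over the stone; 1.57: open, to rack +x along the divider; direction in rack axes (sin q, cos q). Stays where left; about 2 N at the post moves it
- bar3 (a joint): angle of the right bay's bar: flat steel, 16 mm wide, 44 to 52 mm above the bench, swinging level about an upright pivot on the divider at the RIGHT (-y) of that bay. 0: shut at its stop, pointing to rack +y over the stone; 1.57: open, to rack +x along the divider; direction in rack axes (sin q, cos q). Stays where left; about 2 N at the post moves it
- bar1_post (a point): top of the upright round steel post (15 mm diameter, from 48 to 88 mm above the bench) near the free end of the left bay's bar, 58 mm from its pivot; push or pinch it to swing the bar
- bar2_post (a point): top of the upright round steel post (15 mm diameter, from 48 to 88 mm above the bench) near the free end of the middle bay's bar, 58 mm from its pivot; push or pinch it to swing the bar
- bar3_post (a point): top of the upright round steel post (15 mm diameter, from 48 to 88 mm above the bench) near the free end of the right bay's bar, 58 mm from its pivot; push or pinch it to swing the bar
- bar1_pivot (a point): pivot of the left bay's bar, 8 mm behind the mouth plane on top of the divider at the bay's right
- bar2_pivot (a point): pivot of the middle bay's bar, 8 mm behind the mouth plane on top of the divider at the bay's right
- bar3_pivot (a point): pivot of the right bay's bar, 8 mm behind the mouth plane on top of the divider at the bay's right
- mallet: upright round wooden mallet standing on its head, 88 mm diameter, 190 mm tall, left of the rack; bystander, origin under its centre
- pot: open steel pot, 80 mm diameter, 90 mm high, right of the rack; bystander, origin under its centre
- chisel: steel chisel 190 mm long, 18 mm thick, lying beyond the rack; bystander, origin at mid length, x along it
- bolster: wide chisel 180 mm long with a 60 mm blade, lying to the right; bystander, origin at mid length, x along it
- brush: hand brush lying to the left; bystander
- jar: grey closed jar, 70 mm diameter, 100 mm high, beyond the rack; bystander, origin under its centre
- offcut: rough stone offcut 90 x 70 x 35 mm, far left; bystander

How it is judged:
By the outcome, as a careful person would: the job done as asked, in the order asked, and still so for the second after the job is handed in, with the robot touching nothing.
It also fails if it takes over 64 s, if anything falls off the work surface, if the arm or the gripper's body presses on something with over 40 N, if the wrist force passes 120 N, or if a joint passes its speed limit or range.

## Working session

There is one attempt and no reset: what is moved stays moved. The work goes in short steps, Python scripts to look and compute and a tool call to move; the robot and the scene stay as the last step left them, time stands still between calls to the robot, and variables do not carry over. Pictures are saved under pics/ and viewed, at most 10 in all, crops included, and the job is handed in when it is done.

Besides the shell and the picture viewer there is one more tool, called after "Emit:" by a JSON object that holds its "method" and its "body", one argument or row to a line. step_arm: Moves the arm, as the interface text tells. Its arguments: {"type":"object","properties":{"plan":{"type":"array","items":{"type":"array","items":{"type":"number"}}},"grip_force":{"type":"number"}},"required":["plan"]}

```bash
mkdir -p pics; python3 - <<'E'
from cell import *
import cv2,numpy as np
s=observe();print(s)
for n in("top","side"):
    c=read_camera(n);np.savez(f"{n}0.npz",**c)
    cv2.imwrite(f"pics/{n}0.png",c["img"][:,:,::-1])
    print(n,c["fx"],c["fy"],c["cx"],c["cy"],c["R"],c["t"])
E
```

```text
{'time': 0.0, 'qpos': array([-1.38699406e+00,  3.42736505e-01,  1.52500726e+00, -5.49737439e-05,
        1.27536372e+00, -1.45962993e-01]), 'qvel': array([ 0.00172904, -0.00255656,  0.00038712,  0.00107249, -0.00062941,
        0.00070452]), 'joint_efforts': array([ 6.68747853e-04, -4.31236446e+01, -2.44218725e+01,  7.16781802e-02,
        5.58944349e-02, -1.18532730e-04]), 'tool_pos': array([ 0.16995658, -0.4963122 ,  0.2260412 ]), 'tool_rot': array([-3.14008628e+00, -1.68317072e-04,  3.29781181e-01]), 'contact_force': array([-0.18196659, -0.22311577, -0.37132754]), 'torque': array([-0.00411849,  0.02785393, -0.04530133]), 'grip_force': 0.0, 'opening': 0.0918251628137432}
top 464.8564568162894 464.8564568162894 317.1870968976338 200.22842713476524 [[ 0.02476444 -0.99965668 -0.00855782]
 [-0.98822704 -0.02318668 -0.15122729]
 [ 0.15097695  0.01220213 -0.98846197]] [0.00302714 0.5689541  1.37967841]
side 377.43286494731507 377.43286494731507 317.3180207523344 203.9483709457316 [[-0.77993073 -0.62586413 -0.00146689]
 [-0.46667784  0.5831167  -0.66497121]
 [ 0.417037   -0.51794692 -0.74686755]] [0.46066449 0.31464177 1.16541992]
```

View pics/top0.png

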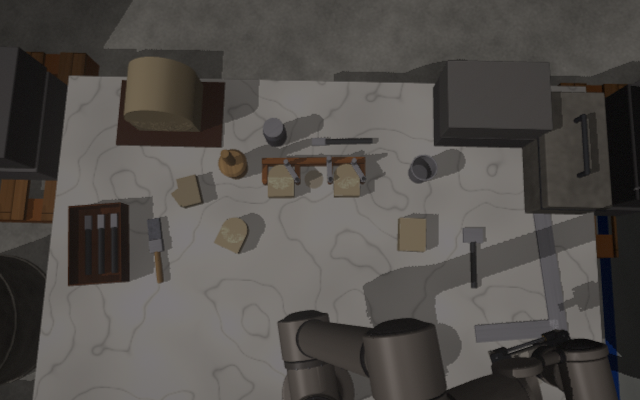

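View pics/side0.png

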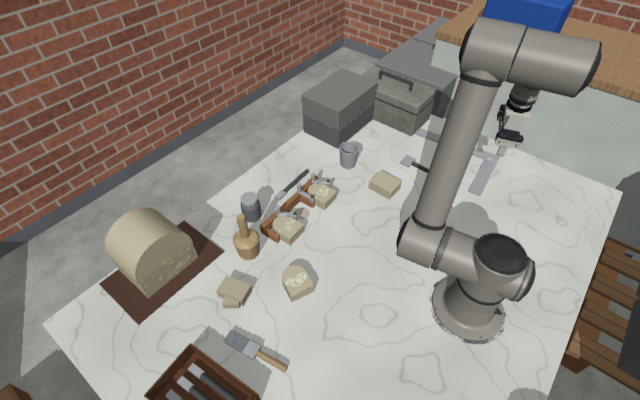

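The top view shows the rack around (313,172) with its middle bay empty, the spare stone at (232,234), and the square stone at (412,234). I'll zoom in and compute positions.

```bash
cat > h.py <<'E'
import numpy as np,cv2
def ray(c,u,v,z):
    """pixel -> world point on plane z"""
    R,t=np.array(c["R"]),np.array(c["t"]); d=R.T@np.array([(u-c["cx"])/c["fx"],(v-c["cy"])/c["fy"],1.]); o=-R.T@t
    return o+d*(z-o[2])/d[2]
def cloud(c):
    v,u=np.mgrid[:400,:640]; z=c["range_z"]
    P=np.stack([(u-c["cx"])/c["fx"]*z,(v-c["cy"])/c["fy"]*z,z],-1)
    return (P-c["t"])@np.array(c["R"])
E
python3 - <<'E'
from h import *
c=dict(np.load("top0.npz")); I=c["img"][:,:,::-1]
k=I[130:260,200:400]; k=cv2.convertScaleAbs(cv2.resize(k,(800,520),interpolation=cv2.INTER_CUBIC),alpha=1.6)
cv2.imwrite("pics/crop0.png",k)
W=cloud(c)
for n,(u,v) in dict(stone=(232,234),sa=(281,185),sb=(347,185),bench=(300,260)).items(): print(n,W[v,u],ray(c,u,v,.04))
h=W[:,:,2]; m=((h>.03)&(h<.05)).astype(np.uint8)
m[:, :210]=0;m[:,255:]=0;m[:210]=0;m[265:]=0
cs,_=cv2.findContours(m,0,2)
for q in cs:
    if cv2.contourArea(q)>100:
        p=cv2.approxPolyDP(q,2,True)[:,0]; print(cv2.contourArea(q)); print([(tuple(a),ray(c,*a,.04)[:2].round(3)) for a in p])
E
```

```text
stone [0.45961247 0.27376525 0.036367  ] [0.45934071 0.27306001 0.04      ]
sa [0.61420571 0.12964491 0.03954317] [0.61412138 0.12960271 0.04      ]
sb [ 0.61915344 -0.07398493  0.03831821] [ 0.61883738 -0.07389751  0.04      ]
bench [0.3869538  0.0658048  0.00062167] [0.38605514 0.06399997 0.04      ]
753.0
[((np.int32(230), np.int32(218)), array([0.508, 0.282])), ((np.int32(224), np.int32(222)), array([0.495, 0.299])), ((np.int32(214), np.int32(242)), array([0.434, 0.326])), ((np.int32(238), np.int32(253)), array([0.402, 0.252])), ((np.int32(247), np.int32(227)), array([0.482, 0.228])), ((np.int32(239), np.int32(218)), array([0.509, 0.254]))]
```

View pics/crop0.png

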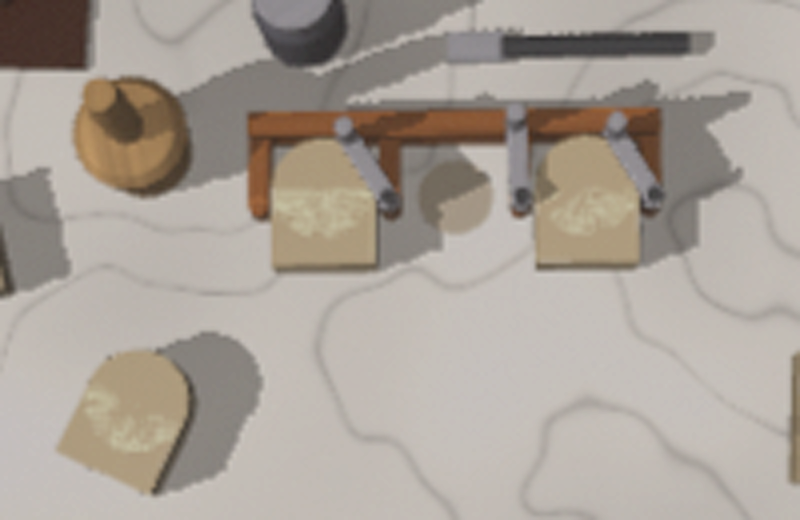

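The crop shows an arched stone with its apex up and to the right, foot corners near crop (58,450) and (152,492). The middle bay is empty with bar2 fully open, and there's a disc on the bench at (455,197) to check for height. Next I'll get the rack frame.

```bash
python3 - <<'E'
from h import *
import cell
print([ (k,getattr(cell,k)) for k in dir(cell) if 'offset' in k.lower()])
c=dict(np.load("top0.npz")); W=cloud(c);h=W[:,:,2]
print("disc h",h[175:184,308:320].mean(), "near", h[195:200,308:320].mean())
for a,b in((260,302),(328,368)):
    m=((h>.032)&(h<.0425)).astype(np.uint8); m[:,:a]=0;m[:,b:]=0;m[:184]=0;m[205:]=0
    q=max(cv2.findContours(m,0,2)[0],key=cv2.contourArea); p=cv2.approxPolyDP(q,2,True)[:,0]
    print([(tuple(int(i) for i in x),ray(c,*x,.04)[:2].round(4)) for x in p])
# pixel measured: back corners and foot, posts (crop coords/4)
px=lambda x,y:(200+x/4-.5+.125,130+y/4-.5+.125)
for n,x,y,z in[("a_footL",272,267,.04),("a_footR",377,267,.04),("b_footL",536,267,.04),("b_footR",640,267,.04),
 ("p1",345,126,.088),("piv1",388,197,.055),("p2",516,113,.088),("piv2",520,198,.055),("p3",616,122,.088),("piv3",652,195,.055),
 ("divL",261,214,.03),("backL",249,112,.042),("backR",661,108,.042),("mallet",130,190,0)]:
    print(n,ray(c,*px(x,y),z).round(4))
E
```

```text
[('grasp_offset', 0.0188)]
disc h 0.0014686289101637307 near 0.00029214147145678767
[((268, 188), array([0.6038, 0.1694])), ((268, 196), array([0.5788, 0.1683])), ((293, 195), array([0.5837, 0.0915])), ((293, 188), array([0.6056, 0.0923])), ((290, 187), array([0.6085, 0.1016])), ((293, 184), array([0.6181, 0.0927])), ((271, 184), array([0.6165, 0.1606]))]
[((334, 184), array([ 0.621 , -0.0338])), ((334, 194), array([ 0.5898, -0.0344])), ((359, 195), array([ 0.5885, -0.1112])), ((359, 184), array([ 0.6228, -0.1108])), ((343, 184), array([ 0.6217, -0.0615])), ((342, 188), array([ 0.6091, -0.0587])), ((339, 187), array([ 0.612 , -0.0494])), ((340, 184), array([ 0.6215, -0.0523]))]
a_footL [0.5776 0.1694 0.04  ]
a_footR [0.5795 0.0887 0.04  ]
b_footL [ 0.5824 -0.0334  0.04  ]
b_footR [ 0.5842 -0.1132  0.04  ]
p1 [0.6785 0.1132 0.088 ]
piv1 [0.6315 0.0811 0.055 ]
p2 [ 0.6914 -0.015   0.088 ]
piv2 [ 0.633  -0.0198  0.055 ]
p3 [ 0.6862 -0.0901  0.088 ]
piv3 [ 0.6377 -0.1205  0.055 ]
divL [0.6207 0.1809 0.03  ]
backL [0.6989 0.1921 0.042 ]
backR [ 0.7093 -0.1279  0.042 ]
mallet [0.6434 0.2899 0.    ]
```

Emit:
{"method": "step_arm", "body": {
  "plan": [
    [-1, 0.05, -0.036, 0, 0],
    [-1, 0.1, -0.072, 0, 0],
    [-1, 0.15, -0.108, 0, 0],
    [-1, 0.2, -0.144, 0, 0.1],
    [-1, 0.25, -0.18, 0, 0.2],
    [-1, 0.3, -0.216, 0, 0.3],
    [-1, 0.35, -0.252, 0, 0.4],
    [-1, 0.393, -0.284, 0, 0.5],
    [-1, 0.41, -0.34, 0, 0.6],
    [-1, 0.425, -0.395, 0, 0.738],
    [-1, 0.44, -0.45, 0, 0.738],
    [-1, 0.456, -0.505, 0, 0.738],
    [-1, 0.475, -0.56, 0, 0.738],
    [-1, 0.49, -0.62, 0, 0.738],
    [-1, 0.498, -0.654, 0, 0.738],
    [-1, 0.498, -0.654, 0, 0.738],
    [-1, 0.498, -0.654, 0, 0.738]
  ]
}}

```text
time: 2.22
tool_pos: [0.4292, 0.2827, 0.2263]
tool_rot: [3.14, 0.0, -0.408]
contact_force: [-0.4, 0.2, -0.7]
opening: 0.0915
grip_force: 0.0
```

```bash
python3 - <<'E'
from cell import *
import cv2,numpy as np
s=observe();print(s["time"],s["tool_pos"],s["tool_rot"],s["qpos"])
c=read_camera("wrist");np.savez("w1.npz",**c,p=s["tool_pos"],r=s["tool_rot"])
cv2.imwrite("pics/w1.png",cv2.convertScaleAbs(c["img"][:,:,::-1],alpha=1.5))
print(c["fx"],c["cx"],c["cy"],c["T_tool_cam"])
E
```

```text
2.225 [0.42922105 0.28274481 0.2263059 ] [ 3.14047254e+00  3.08602603e-04 -4.07997241e-01] [ 4.33620558e-01  3.22858510e-01  1.55355258e+00 -5.41054305e-04
  1.26622251e+00  2.41257648e+00]
309.70691628693146 319.8860955495703 201.27525027260043 [[ 1.23493891e-04 -9.62521772e-01 -2.71204394e-01  7.38924428e-02]
 [ 9.99999973e-01  1.72394138e-04 -1.56484275e-04 -4.61399175e-04]
 [ 1.97373570e-04 -2.71204368e-01  9.62521767e-01 -1.57614442e-01]
 [ 0.00000000e+00  0.00000000e+00  0.00000000e+00  1.00000000e+00]]
```

View pics/w1.png

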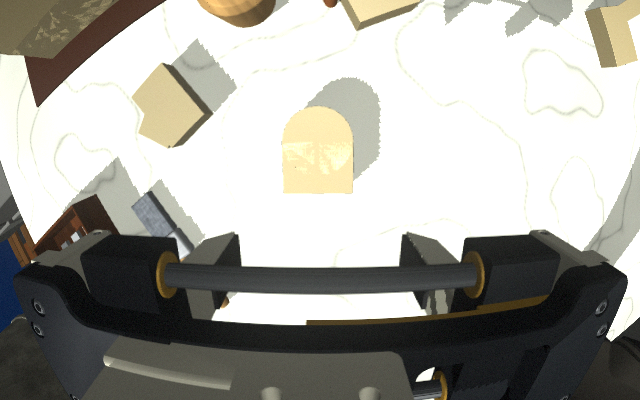

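The wrist view shows the stone square to the gripper, foot corners at about (284,194) and (353,194), apex at about (318,107).

```bash
cat >> h.py <<'E'
from scipy.spatial.transform import Rotation as Ro
def wray(c,u,v,z,p,r):
    """wrist fisheye pixel -> world point on plane z, and tool coords"""
    d=np.array([u-c["cx"],v-c["cy"]]);n=np.hypot(*d);a=n/c["fx"]
    ray=np.array([*(d/n*np.sin(a)),np.cos(a)]); T=np.array(c["T_tool_cam"]); R=Ro.from_euler("xyz",r).as_matrix()
    o=R@T[:3,3]+p; w=R@T[:3,:3]@ray; X=o+w*(z-o[2])/w[2]; return X,R.T@(X-p)
E
python3 - <<'E'
from h import *
c=dict(np.load("w1.npz"))
k=cv2.cvtColor(c["img"],cv2.COLOR_RGB2HSV)[:,:,1]; m=((k>70)).astype(np.uint8); m[:95]=0;m[205:]=0;m[:,:265]=0;m[:,375:]=0
q=max(cv2.findContours(m,0,2)[0],key=cv2.contourArea);print(cv2.contourArea(q),cv2.boundingRect(q))
x,y,w,h=cv2.boundingRect(q)
for u,v in((x,194),(x+w,194),(x,160),(x+w,160),(x+w/2,y),(284,194),(353,194),(318,107)): 
    X,t=wray(c,u,v,.04,c["p"],c["r"]); print(u,v,X.round(4),t.round(4))
E
```

```text
4895.0 (283, 107, 70, 86)
283 194 [0.433  0.3277 0.04  ] [-0.0143 -0.043   0.1863]
353 194 [0.401  0.2538 0.04  ] [-0.0143  0.0376  0.1864]
283 160 [0.4688 0.3111 0.04  ] [ 0.0252 -0.042   0.1863]
353 160 [0.4376 0.239  0.04  ] [0.0251 0.0366 0.1863]
318.0 107 [0.5073 0.2516 0.04  ] [ 0.0841 -0.0026  0.1863]
284 194 [0.4326 0.3267 0.04  ] [-0.0143 -0.0418  0.1863]
353 194 [0.401  0.2538 0.04  ] [-0.0143  0.0376  0.1864]
318 107 [0.5073 0.2516 0.04  ] [ 0.0841 -0.0026  0.1863]
```

Emit:
{"method": "step_arm", "body": {
  "plan": [
    [-1, -0.002, -0.0025, 0.05, 0],
    [-1, -0.002, -0.0025, 0.1, 0],
    [-1, -0.002, -0.0025, 0.15, 0],
    [-1, -0.002, -0.0025, 0.185, 0],
    [-1, -0.002, -0.0025, 0.205, 0],
    [-1, -0.002, -0.0025, 0.215, 0],
    [-1, -0.002, -0.0025, 0.215, 0],
    [1, -0.002, -0.0025, 0.215, 0],
    [1, -0.002, -0.0025, 0.215, 0],
    [1, -0.002, -0.0025, 0.215, 0],
    [1, -0.002, -0.0025, 0.215, 0]
  ],
  "grip_force": 20
}}

```text
time: 3.65
tool_pos: [0.4289, 0.2863, 0.0126]
tool_rot: [-3.141, -0.001, -0.408]
contact_force: [-0.4, -2.8, 5.9]
opening: 0.0798
grip_force: 20.0
```

Emit:
{"method": "step_arm", "body": {
  "plan": [
    [1, 0.006, 0.01, 0, -0.02],
    [1, 0.018, 0.031, 0, -0.06],
    [1, 0.03, 0.052, 0, -0.1],
    [1, 0.042, 0.073, 0, -0.14],
    [1, 0.054, 0.094, 0, -0.18],
    [1, 0.066, 0.115, 0, -0.22],
    [1, 0.078, 0.136, 0, -0.26],
    [1, 0.09, 0.158, 0, -0.3],
    [1, 0.102, 0.179, 0, -0.34],
    [1, 0.114, 0.2, 0, -0.38],
    [1, 0.124, 0.218, 0, -0.41],
    [1, 0.13, 0.228, 0, -0.431],
    [1, 0.13, 0.228, 0, -0.431],
    [1, 0.13, 0.228, 0, -0.431]
  ]
}}

```text
time: 5.4
tool_pos: [0.4581, 0.0249, 0.0126]
tool_rot: [3.141, -0.002, 0.023]
contact_force: [-1.7, -6.1, 6.6]
opening: 0.0799
grip_force: 20.0
```

```bash
python3 - <<'E'
from cell import *
import cv2,numpy as np
s=observe();print(s["time"],s["tool_pos"],s["tool_rot"],s["contact_force"])
c=read_camera("wrist");np.savez("w2.npz",**c,p=s["tool_pos"],r=s["tool_rot"])
cv2.imwrite("pics/w2.png",cv2.convertScaleAbs(c["img"][:,:,::-1],alpha=1.2))
t=read_camera("top");np.savez("t2.npz",**t)
E
```

```text
5.4 [0.45807891 0.02488811 0.01259379] [ 3.14058662e+00 -1.84541416e-03  2.30963378e-02] [-1.6616274  -6.06771613  6.63062258]
```

View pics/w2.png

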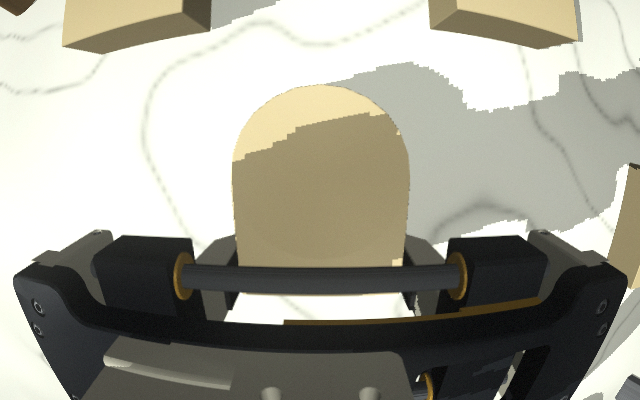

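The stone is held square at columns 232–410, apex near (320,85). The neighbours' inner foot corners at bench level are near (211,33) and (432,29). I'll check alignment from these.

```bash
python3 - <<'E'
from h import *
c=dict(np.load("w2.npz"))
for n,u,v,z in(("aBR",211,33,0),("bBL",433,29,0),("aBL",66,47,0),("bBR",578,42,0),("sL",232,165,.04),("sR",410,165,.04),("apex",320,85,.04),("apex0",320,85,.0)):
    X,t=wray(c,u,v,z,c["p"],c["r"]); print(n,X.round(4),t.round(4))
# zoomed crop top of wrist image
k=cv2.resize(c["img"][0:60,40:600,::-1],None,fx=1.4,fy=4);cv2.imwrite("pics/w2c.png",k)
t=dict(np.load("t2.npz"))
cv2.imwrite("pics/t2c.png",cv2.convertScaleAbs(cv2.resize(t["img"][130:260,200:400,::-1],(800,520),interpolation=cv2.INTER_CUBIC),alpha=1.6))
E
```

```text
aBR [0.5816 0.0895 0.    ] [ 0.125  -0.0618  0.0128]
bBL [ 0.5874 -0.0365  0.    ] [0.1279 0.0643 0.0129]
aBL [0.5926 0.2065 0.    ] [ 0.1386 -0.1785  0.0127]
bBR [ 0.6063 -0.1557  0.    ] [0.144 0.184 0.013]
sL [0.5109 0.0646 0.04  ] [ 0.0538 -0.0384 -0.0273]
sR [ 0.5127 -0.0131  0.04  ] [ 0.0538  0.0393 -0.0273]
apex [0.5452 0.027  0.04  ] [ 0.0872 -0.     -0.0272]
apex0 [0.5493 0.027  0.    ] [ 0.0913 -0.      0.0128]
```

View pics/w2c.png

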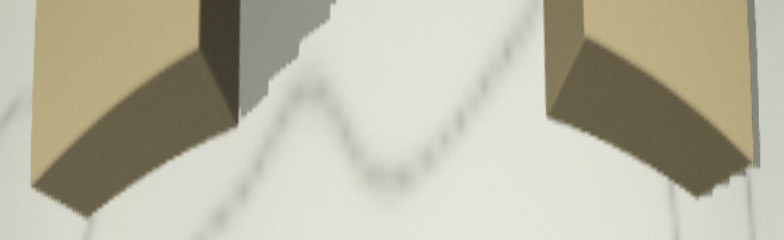

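Emit:
{"method": "step_arm", "body": {
  "plan": [
    [1, 0.012, -0.0005, 0, 0],
    [1, 0.027, -0.001, 0, -0.005],
    [1, 0.042, -0.0015, 0, -0.005],
    [1, 0.055, -0.0015, 0, -0.005],
    [1, 0.06, -0.0015, 0, -0.005],
    [1, 0.06, -0.0015, 0, -0.005],
    [1, 0.06, -0.0015, 0, -0.005]
  ]
}}

```text
time: 6.38
tool_pos: [0.5145, 0.0288, 0.012]
tool_rot: [-3.141, 0.006, 0.028]
contact_force: [-9.3, -0.6, 9.7]
opening: 0.0796
grip_force: 20.0
```

```bash
python3 - <<'E'
from cell import *
import cv2,numpy as np
s=observe();print(s["time"],s["tool_pos"],s["tool_rot"],s["contact_force"])
c=read_camera("wrist");np.savez("w3.npz",**c,p=s["tool_pos"],r=s["tool_rot"])
cv2.imwrite("pics/w3.png",cv2.convertScaleAbs(cv2.resize(c["img"][:230,160:480,::-1],None,fx=2.5,fy=2.5,interpolation=cv2.INTER_CUBIC),alpha=1.3))
E
```

```text
6.375 [0.5144577  0.02879534 0.01200606] [-3.14109176  0.00579387  0.0283883 ] [-9.30932891 -0.55355526  9.74406541]
```

View pics/w3.png

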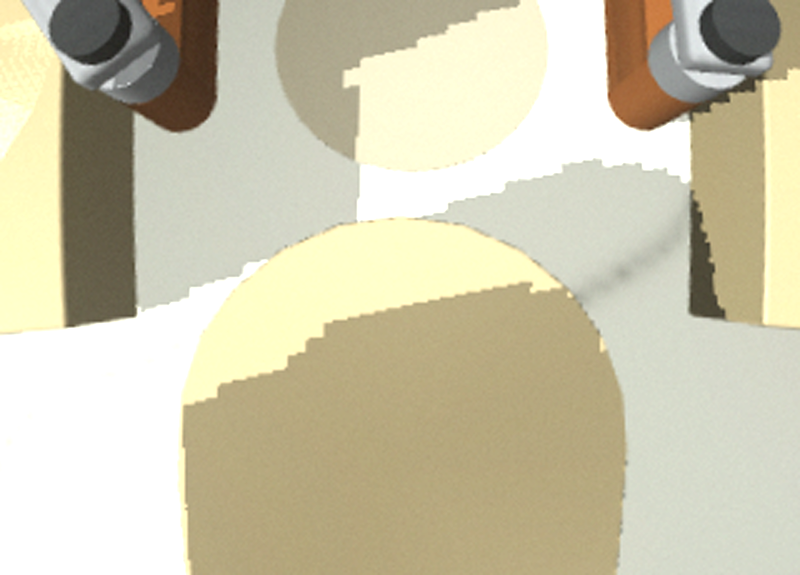

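The close view shows the divider inner foot edges at full-image (246.4,40) and (403.2,40), with the stone sides at columns 233.2 and 410.4 and the apex at row 87. The disc is a flat stain.

```bash
python3 - <<'E'
from h import *
c=dict(np.load("w3.npz"))
px=lambda x,y:(160+(x+.5)/2.5-.5,(y+.5)/2.5-.5)
for n,x,y,z in(("dL",217,95,0),("dR",608,95,0),("dLtip",178,131,0),("dRtip",645,130,0),("aBR",135,316,0),("bBL",689,316,0),("sL",183,420,.04),("sR",625,420,.04),("sLb",185,520,.04),("sRb",622,520,.04),("apex",398,218,.04)):
    X,t=wray(c,*px(x,y),z,c["p"],c["r"]); print(n,X.round(4),t.round(4))
E
```

```text
dL [0.6327 0.0725 0.    ] [ 0.1195 -0.0403  0.0113]
dR [ 0.6356 -0.0134  0.    ] [0.12   0.0456 0.0113]
dLtip [0.6248 0.0811 0.    ] [ 0.1118 -0.0491  0.0114]
dRtip [ 0.6284 -0.0221  0.    ] [0.1126 0.0541 0.0113]
aBR [0.5829 0.0906 0.    ] [ 0.0703 -0.0598  0.0116]
bBL [ 0.5868 -0.0345  0.    ] [0.0706 0.0653 0.0116]
sL [0.5662 0.0681 0.04  ] [ 0.0527 -0.0378 -0.0283]
sR [ 0.5685 -0.0086  0.04  ] [ 0.0527  0.0389 -0.0283]
sLb [0.5481 0.0685 0.04  ] [ 0.0345 -0.0387 -0.0282]
sRb [ 0.5503 -0.0099  0.04  ] [ 0.0346  0.0397 -0.0282]
apex [0.6009 0.0317 0.04  ] [ 0.0863 -0.0005 -0.0285]
```

Emit:
{"method": "step_arm", "body": {
  "plan": [
    [1, 0.006, 0.001, 0, -0.003],
    [1, 0.018, 0.002, 0, -0.004],
    [1, 0.03, 0.002, 0, -0.004],
    [1, 0.042, 0.002, 0, -0.004],
    [1, 0.051, 0.002, 0, -0.004],
    [1, 0.055, 0.002, 0, -0.004],
    [1, 0.055, 0.002, 0, -0.004],
    [1, 0.055, 0.002, 0, -0.004]
  ]
}}

```text
time: 7.42
tool_pos: [0.5702, 0.0283, 0.0119]
tool_rot: [-3.141, 0.005, 0.032]
contact_force: [-7.3, -1.1, 6.4]
opening: 0.08
grip_force: 20.0
```

```bash
python3 - <<'E'
from cell import *
import cv2,numpy as np
s=observe();print(s["time"],s["tool_pos"],s["tool_rot"],s["contact_force"])
c=read_camera("wrist");np.savez("w4.npz",**c,p=s["tool_pos"],r=s["tool_rot"])
cv2.imwrite("pics/w4.png",cv2.convertScaleAbs(cv2.resize(c["img"][:230,160:480,::-1],None,fx=2.5,fy=2.5,interpolation=cv2.INTER_CUBIC),alpha=1.3))
E
```

```text
7.425 [0.57022111 0.0283301  0.01191308] [-3.14102201  0.00450135  0.03217806] [-7.25210571 -1.10233303  6.37288566]
```

View pics/w4.png

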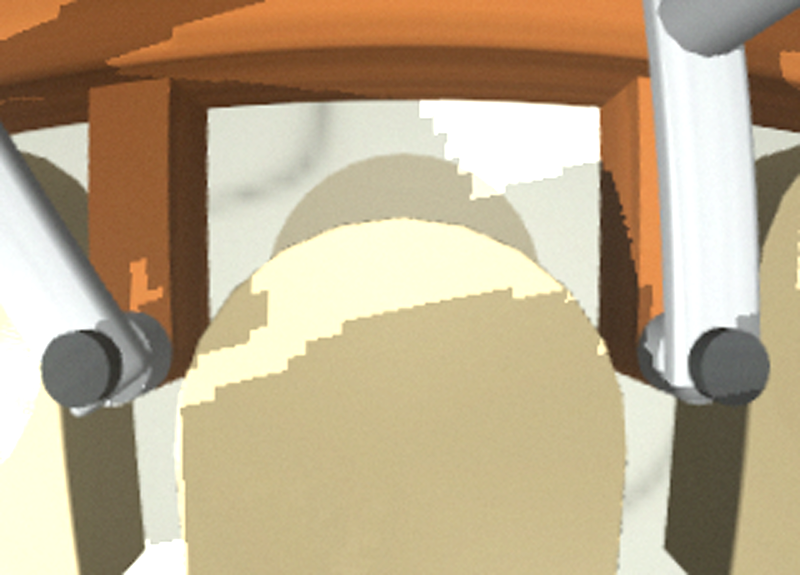

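The stone is centred in the mouth, with sides at crop columns 183 and 625 between bay edges 208 and 601. Now I'll release a little, back off, half-close the fingers and push the foot.

Emit:
{"method": "step_arm", "body": {
  "plan": [
    [-0.87, 0, 0, 0, 0],
    [-0.87, 0, 0, 0, 0],
    [-0.87, 0, 0, 0, 0],
    [-0.87, -0.01, 0, 0, 0],
    [-0.87, -0.025, 0, 0, 0],
    [-0.87, -0.045, 0, 0, 0],
    [-0.87, -0.048, 0, 0, 0],
    [0.15, -0.048, 0, 0, 0],
    [0.15, -0.048, 0, 0, 0],
    [0.15, -0.048, 0, 0, 0],
    [0.15, -0.048, 0, 0, 0]
  ]
}}

```text
time: 8.85
tool_pos: [0.5246, 0.0264, 0.0116]
tool_rot: [3.141, -0.0, 0.032]
contact_force: [0.5, 0.6, 0.3]
opening: 0.0507
grip_force: 0.0
```

Emit:
{"method": "step_arm", "body": {
  "plan": [
    [0.15, 0, 0, 0, 0],
    [0.15, 0.01, 0, 0, 0],
    [0.15, 0.018, 0, 0, 0],
    [0.15, 0.023, 0, 0, 0],
    [0.15, 0.028, 0, 0, 0],
    [0.15, 0.033, 0, 0, 0],
    [0.15, 0.038, 0, 0, 0],
    [0.15, 0.043, 0, 0, 0],
    [0.15, 0.048, 0, 0, 0],
    [0.15, 0.052, 0, 0, 0],
    [0.15, 0.052, 0, 0, 0]
  ]
}}

```text
time: 10.22
tool_pos: [0.5745, 0.0282, 0.0113]
tool_rot: [-3.141, 0.005, 0.032]
contact_force: [-7.1, 0.1, 4.8]
opening: 0.039
grip_force: 3.4
```

Emit:
{"method": "step_arm", "body": {
  "plan": [
    [0.15, 0.002, 0, 0, 0],
    [0.15, 0.004, 0, 0, 0],
    [0.15, 0.006, 0, 0, 0],
    [0.15, 0.006, 0, 0, 0]
  ]
}}

```text
time: 10.72
tool_pos: [0.5743, 0.0283, 0.0114]
tool_rot: [-3.141, 0.018, 0.033]
contact_force: [-28.0, -3.7, 21.6]
opening: 0.0392
grip_force: 14.2
```

Emit:
{"method": "step_arm", "body": {
  "plan": [
    [0.15, -0.01, 0, 0, 0],
    [0.15, -0.04, 0, 0, 0],
    [0.15, -0.05, 0, -0.05, 0],
    [0.15, -0.05, 0, -0.1, 0],
    [0.15, -0.05, 0, -0.15, 0],
    [0.15, -0.05, 0, -0.2, 0],
    [0.15, -0.05, 0, -0.2, 0],
    [0.15, -0.05, 0, -0.2, 0]
  ]
}}

```text
time: 11.72
tool_pos: [0.5323, 0.0267, 0.2112]
tool_rot: [-3.142, 0.0, 0.032]
contact_force: [-0.1, -0.5, -0.8]
opening: 0.0391
grip_force: 0.0
```

```bash
python3 - <<'E'
from cell import *
import cv2,numpy as np
s=observe();print(s["time"],s["tool_pos"],s["tool_rot"],s["contact_force"])
c=read_camera("wrist");np.savez("w5.npz",**c,p=s["tool_pos"],r=s["tool_rot"])
cv2.imwrite("pics/w5.png",cv2.convertScaleAbs(cv2.resize(c["img"][:230,160:480,::-1],None,fx=2.5,fy=2.5,interpolation=cv2.INTER_CUBIC),alpha=1.3))
E
```

```text
11.725 [0.53225427 0.02670197 0.21119324] [-3.14159227e+00  2.39102913e-04  3.18596497e-02] [-0.06487372 -0.51217214 -0.75538242]
```

View pics/w5.png

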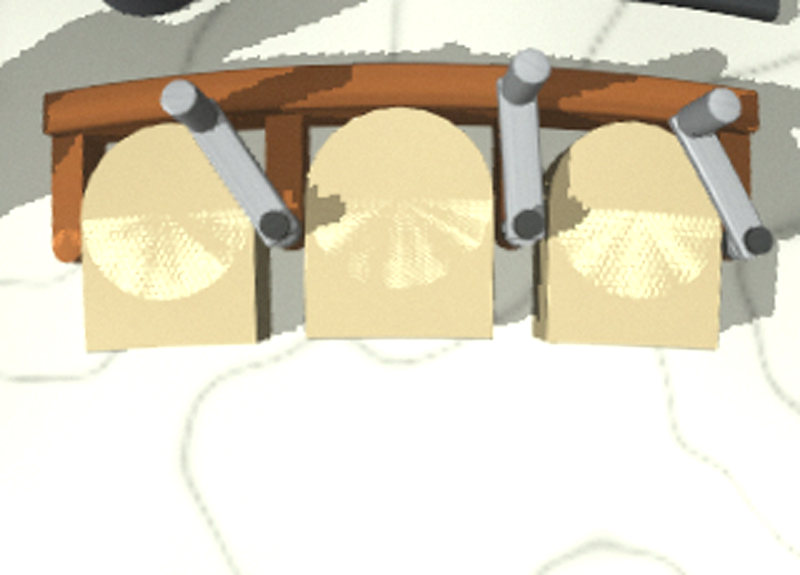

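The stone is home: its foot at row 338 is in line with its neighbours, allowing for the fisheye bow. The post2 top is at crop (530,70) and pivot2 at (527,222).

```bash
python3 - <<'E'
from h import *
c=dict(np.load("w5.npz"))
px=lambda x,y:(160+(x+.5)/2.5-.5,(y+.5)/2.5-.5)
for n,x,y,z in(("aL",88,351,.04),("aR",256,344,.04),("sL",306,337,.04),("sR",493,338,.04),("bL",552,342,.04),("bR",719,349,.04),("apex",400,107,.04),("post2",530,69,.088),("piv2",527,222,.06),("piv1",275,224,.06),("post1",179,98,.088),("post3",723,106,.088)):
    X,t=wray(c,*px(x,y),z,c["p"],c["r"]); print(n,X.round(4),t.round(4))
E
```

```text
aL [0.5801 0.168  0.04  ] [ 0.0524 -0.1397  0.1712]
aR [0.5826 0.0902 0.04  ] [ 0.0524 -0.0618  0.1712]
sL [0.5859 0.0686 0.04  ] [ 0.0549 -0.0402  0.1712]
sR [ 0.5879 -0.0107  0.04  ] [0.0545 0.0391 0.1712]
bL [ 0.5876 -0.0363  0.04  ] [0.0534 0.0647 0.1712]
bR [ 0.5902 -0.114   0.04  ] [0.0535 0.1425 0.1712]
apex [0.6859 0.0319 0.04  ] [ 0.1538 -0.0003  0.1712]
post2 [ 0.6921 -0.015   0.088 ] [0.1585 0.0468 0.1232]
piv2 [ 0.6365 -0.0199  0.06  ] [0.1027 0.0499 0.1512]
piv1 [0.6325 0.0796 0.06  ] [ 0.1019 -0.0497  0.1512]
post1 [0.6793 0.1129 0.088 ] [ 0.1498 -0.0814  0.1232]
post3 [ 0.6876 -0.0905  0.088 ] [0.1516 0.1221 0.1232]
```

Emit:
{"method": "step_arm", "body": {
  "plan": [
    [0, 0.04, 0.012, 0, -0.16],
    [0, 0.08, 0.024, 0, -0.32],
    [0, 0.12, 0.036, 0, -0.48],
    [0, 0.15, 0.045, 0, -0.64],
    [0, 0.1585, 0.047, 0, -0.785],
    [0, 0.1585, 0.047, 0.03, -0.785],
    [0, 0.1585, 0.047, 0.07, -0.785],
    [0, 0.1585, 0.047, 0.11, -0.785],
    [0, 0.1585, 0.047, 0.14, -0.785],
    [0, 0.1585, 0.047, 0.153, -0.785],
    [0, 0.1585, 0.047, 0.153, -0.785],
    [1, 0.1585, 0.047, 0.153, -0.785],
    [1, 0.1585, 0.047, 0.153, -0.785],
    [1, 0.1585, 0.047, 0.153, -0.785],
    [1, 0.1585, 0.047, 0.153, -0.785]
  ],
  "grip_force": 10
}}

```text
time: 13.65
tool_pos: [0.6931, -0.0154, 0.0595]
tool_rot: [3.14, -0.001, 0.817]
contact_force: [2.7, -0.7, 0.9]
opening: 0.0148
grip_force: 10.0
```

Emit:
{"method": "step_arm", "body": {
  "plan": [
    [1, 0.005, -0.0057, 0, 0],
    [1, 0.0092, -0.012, 0, 0],
    [1, 0.0126, -0.0188, 0, 0],
    [1, 0.015, -0.026, 0, 0],
    [1, 0.0165, -0.0334, 0, 0],
    [1, 0.017, -0.041, 0, 0],
    [1, 0.0165, -0.0486, 0, 0],
    [1, 0.015, -0.056, 0, 0],
    [1, 0.0126, -0.0632, 0, 0],
    [1, 0.0092, -0.07, 0, 0],
    [1, 0.005, -0.0763, 0, 0],
    [1, 0, -0.082, 0, 0],
    [1, -0.002, -0.084, 0, 0],
    [1, -0.002, -0.084, 0, 0]
  ]
}}

```text
time: 15.4
tool_pos: [0.6355, 0.0393, 0.06]
tool_rot: [3.13, -0.009, 0.816]
contact_force: [22.6, -5.1, -4.8]
opening: 0.0147
grip_force: 10.0
```

Emit:
{"method": "step_arm", "body": {
  "plan": [
    [1, 0.001, 0.001, 0, 0],
    [0, 0.001, 0.001, 0, 0],
    [0, 0.001, 0.001, 0, 0],
    [0, 0.001, 0.001, -0.02, 0],
    [0, 0.001, 0.001, -0.05, 0],
    [0, 0.001, 0.001, -0.1, 0],
    [0, 0.001, 0.001, -0.15, 0],
    [0, -0.04, -0.04, -0.15, 0.18],
    [0, -0.075, -0.075, -0.15, 0.36],
    [0, -0.075, -0.075, -0.15, 0.54],
    [0, -0.075, -0.075, -0.15, 0.785],
    [0, -0.075, -0.075, -0.15, 0.785],
    [0, -0.075, -0.075, -0.15, 0.785]
  ]
}}

```text
time: 17.02
tool_pos: [0.5221, 0.0377, 0.2078]
tool_rot: [-3.141, 0.004, 0.032]
contact_force: [0.5, 0.2, 0.4]
opening: 0.0458
grip_force: 0.0
```

```bash
python3 - <<'E'
from cell import *
import cv2,numpy as np
from h import *
s=observe();print(s["time"],s["tool_pos"],s["tool_rot"],s["contact_force"])
c=read_camera("wrist");np.savez("w6.npz",**c,p=s["tool_pos"],r=s["tool_rot"])
cv2.imwrite("pics/w6.png",cv2.convertScaleAbs(cv2.resize(c["img"][:230,160:480,::-1],None,fx=2.5,fy=2.5,interpolation=cv2.INTER_CUBIC),alpha=1.3))
E
```

```text
17.025 [0.52214393 0.03769903 0.2077513 ] [-3.14112289  0.00366254  0.03248288] [0.54792517 0.21605383 0.37721685]
```

View pics/w6.png

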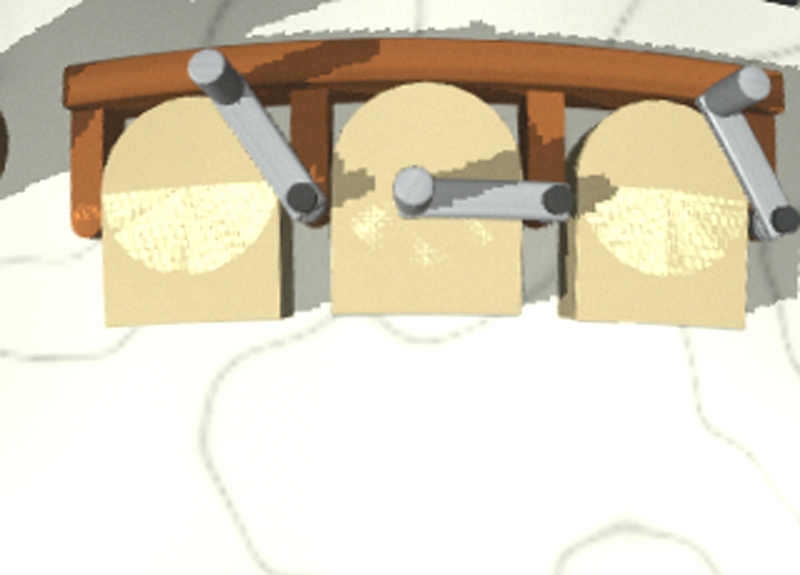

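Bar2 lies across the middle stone (post top at (413,190), bar edges nearly parallel to the stone's foot), and the other two bars are as before. I'll check the angle by number.

```bash
python3 - <<'E'
from h import *
c=dict(np.load("w6.npz"))
px=lambda x,y:(160+(x+.5)/2.5-.5,(y+.5)/2.5-.5)
P={}
for n,x,y,z in(("barL",440,217,.052),("barR",535,219,.052),("btL",445,179,.052),("btR",535,182,.052),("sL",332,315,.04),("sR",521,315,.04),("aR",281,319,.04),("bL",578,318,.04),("post",413,188,.088),("pivtop",556,198,.062)):
    P[n]=X=wray(c,*px(x,y),z,c["p"],c["r"])[0]; print(n,X.round(4))
a=lambda p,q:np.arctan2(*(P[p]-P[q])[:2])
print("bar dir",a("barL","barR"),a("btL","btR"),"foot",a("sL","sR"),"post-piv",a("post","pivtop"),"neigh",a("aR","bL"))
E
```

```text
barL [0.6263 0.0256 0.052 ]
barR [ 0.6278 -0.0126  0.052 ]
btL [0.642  0.0241 0.052 ]
btR [ 0.6431 -0.0121  0.052 ]
sL [0.5848 0.0685 0.04  ]
sR [ 0.5879 -0.0105  0.04  ]
aR [0.5829 0.09   0.04  ]
bL [ 0.5881 -0.0352  0.04  ]
post [0.633  0.0371 0.088 ]
pivtop [ 0.6358 -0.019   0.062 ]
bar dir -0.03874257612407933 -0.030455253315987883 foot -0.03812316818509304 post-piv -0.05067808526884293 neigh -0.04210502879556003
```

```bash
python3 -c "
from cell import *
print(hand_in())"
```

```text
the job is handed in; nothing more can be done
None
```

I slid the spare stone along the bench into the empty middle bay until it stopped against the back board, then swung the middle bay's bar shut to its stop; I handed the job in at about 17 s, and the last picture showed the stored stones and the other two bars where they were.

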